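Set the beam attenuator to its second stop

ROBOT

A 7-joint arm with a two-finger parallel gripper is mounted at the origin on a cart in front of the work surface, level with it; the furniture and walls round the work are solid. World frame = base frame: x ahead of the robot, y to its left, z up, the work surface at z = 0. Lengths are in m, angles in rad, forces in N, time in s.
With the tool pointing down it reaches from about 0.425 to 0.95 m from the base axis. Payload 4.7 kg.
Tool frame: the origin (TCP) lies between the finger pads; the fingertips stand 25 mm ahead of it and the grasp point (between the pads) lies 6 mm ahead of it; z points along the fingers, y is the line along which they close (so a half turn about z gives the same grasp; the last joint's range is limited). The gripper opens to 85 mm and grips with 20 to 120 N. Pads are 22 mm wide; open, the fingers measure 114 mm over their backs; the gripper's body (76 mm by 85 mm) begins 54 mm behind the grasp point. The pads swing forward as they close: fully open they stand 13 mm farther back than shut.
Start: joints at [-1.21, 0.469, -0.049, 1.532, 0.024, 1.141, -0.082], TCP at [0.256, 0.624, 0.256] pointing down, gripper open.
Joint ranges: [-2.59, 2.59], [-0.33, 1.99], [-1.39, 1.29], [0.1, 2.45], [-1.04, 4.18], [0.21, 1.99], [-2.66, 2.66]. Speed limits (rad/s): [2.57, 2.57, 3.14, 3.14, 3.14, 3.14, 3.14].

INTERFACE

Orientations are given as a 3x3 rotation matrix whose columns are the frame's x, y, z axes.
In Python, from rig import * gives the robot as it stands. Calls block until the motion is done:
- movep(position, orientation): joint-space move of the TCP to a pose.
- move_l(position, attitude=None, feed=0.15, until_force=None): straight line of the TCP; attitude=None keeps the orientation; feed is the mean speed in m/s. With until_force (N) it stops when the force on the tool has changed by that much, and returns True; else False.
- move_joints(angles): joint-space move.
- command_gripper(opening, newtons=None): finger opening in m; newtons is the grip in N (None keeps the last); returns when the fingers have stopped.
- sleep(seconds).
- inverse_kinematics(position, orientation): joint angles nearest the present ones, or None.
- sense(): the state.
- camera(name): name is "scene" or "top" or "wrist"; returns (picture, depth): 400x640x3 uint8, red, green, blue; 400x640 float32, m along the optical axis (not along the pixel's ray), 0 where there is no reading.
- camera_params(name): a dict with "K" (3x3 intrinsics, pixels), "position" and "rotation" of the camera in the world; the wrist camera has in their place "tool_from_camera" (4x4, takes a point from camera to tool coordinates, whose origin is the TCP and whose axes are the flange's). Camera axes: x right, y down, z forward; pixel columns grow to the right and rows downward; lengths in m; the calibration is good to about 2 mm. The wrist camera is an equidistant fisheye: a pixel r from the principal point sees the ray r / f radians off the axis. A picture is of the moment at which its call begins: read the wrist's pose just before it. camera_params takes no time and is no camera call.
A pose or a line that the arm cannot do raises Unreachable and nothing moves.
- finish_job(): hands the job in; it is judged then, once.
The state is a dict: "time_s": time; "joint_pos": joint angles; "qd": joint speeds; "joint_efforts": joint torques, N m; "position": TCP position; "tcp_rot": TCP orientation; "wrist_force": force on the tool from outside, world axes, zero at the start; "ft_torque": the same for the moment, N m; "finger_gap": finger opening in m; "gripper_force": force on a finger pad.
Only numpy, scipy, OpenCV 4.12 (cv2) and the standard library are available. Lean on these libraries where they do the work, as an engineer would, in place of code of your own. Each camera call takes 0.05 s, during which the arm holds its last target. There are 200 camera calls.

TASK

Open the beam attenuator that has the ball-shaped knob: push its lever away from the robot, past the first detent, all the way to the second stop where it stays by itself, and then press the round button on the deck of the same unit fully down and let it come up. Only push, do not pinch the lever between the fingers; leave the lever and button of the paddle-knobbed unit alone, and do not shift or pick up anything standing around.

Things in the scene. Friction and masses are not known exactly. Their poses are not given: they have to be found in the camera images.
- ball_unit: Unit with the ball knob (to be set). Grey housing bolted to the table, 170 mm long (x -95 to +75), 64 wide, deck 55 high. Origin on the table under the lever pivot; +x points away from the robot within 0.3 rad. Two aluminium quadrant cheeks (25 mm over both) flank the lever, 75 mm high at the pivot, round, down to the deck 35 mm before and behind; push button on the deck at x = -65
- ball_unit_lever (a joint): Lever angle (rad): 0 closed, leaning 0.5 rad to the robot (-x of unit); 0.5 first detent, upright; 1.0 second stop, leaning 0.5 rad away; hard limits just beyond 0 and 1. Pivot along the unit's y, 35 mm above the table, 85 mm from the knob centre. A sprung detent pulls it to the nearest of the three; 4 to 8 N at the knob moves it over, and it snaps on past half way
- ball_unit_knob (a point): Centre of the knob at the lever's end, a black ball 25 mm in diameter. About 110 mm above the table at closed and at the second stop, 120 mm when upright; the stem below it is 10 mm thick fore and aft
- ball_unit_button_top (a point): Centre of the top of that unit's round push button (20 mm across, on the deck between lever and robot); it moves straight down 5 mm against a spring, 5 N when fully down, and comes back up by itself
- ball_unit_button (a joint): Travel of that button (m): 0 up, 0.005 fully down
- paddle_unit: Unit with the flat paddle knob (leave alone). Grey housing bolted to the table, 170 mm long (x -95 to +75), 64 wide, deck 55 high. Origin on the table under the lever pivot; +x points away from the robot within 0.3 rad. Two aluminium quadrant cheeks (25 mm over both) flank the lever, 75 mm high at the pivot, round, down to the deck 35 mm before and behind; push button on the deck at x = -65
- paddle_unit_lever (a joint): Lever angle (rad): 0 closed, leaning 0.5 rad to the robot (-x of unit); 0.5 first detent, upright; 1.0 second stop, leaning 0.5 rad away; hard limits just beyond 0 and 1. Pivot along the unit's y, 35 mm above the table, 85 mm from the knob centre. A sprung detent pulls it to the nearest of the three; 4 to 8 N at the knob moves it over, and it snaps on past half way
- paddle_unit_knob (a point): Centre of the knob at the lever's end, a black flat paddle 40 mm wide (y), 10 mm thick, 22 mm tall. About 110 mm above the table at closed and at the second stop, 120 mm when upright; the stem below it is 10 mm thick fore and aft
- paddle_unit_button_top (a point): Centre of the top of that unit's round push button (20 mm across, on the deck between lever and robot); it moves straight down 5 mm against a spring, 5 N when fully down, and comes back up by itself
- paddle_unit_button (a joint): Travel of that button (m): 0 up, 0.005 fully down
- objective_60x: Bystander: white microscope objective, 31 mm across, 58 mm tall; loose, leave it where it is. Origin at the centre of its underside
- cube_green: Bystander: black filter cube, 38 mm; loose, leave it where it is. Origin at the centre of its underside
- oil_bottle: Bystander: small white bottle with a black cap, 26 mm across, 67 mm tall; loose, leave it where it is. Origin at the centre of its underside
- ethanol_vial: Bystander: small white bottle with a blue cap, 32 mm across, 68 mm tall; loose, leave it where it is. Origin at the centre of its underside
- post_holder: Bystander: black post holder with a side screw, 32x42x50 mm; loose, leave it where it is. Origin at the centre of its underside
- coverslip_box: Bystander: flat green and white box, 61x61x17 mm; loose, leave it where it is. Origin at the centre of its underside
- tape_1: Bystander: roll of tan tape lying flat, 96 mm across, 48 mm tall; loose, leave it where it is. Origin at the centre of its underside

How it is judged:
By the outcome, as a careful person would: the job done as asked, in the order asked, and still so for the second after the job is handed in, with the robot touching nothing.
It also fails if it takes over 43 s, if anything falls off the work surface, if the arm or the gripper's body presses on something with over 40 N, if the wrist force passes 120 N, or if a joint passes its speed limit or range.

## Working session

There is one attempt and no reset: what is moved stays moved. The work goes in short steps, each a Python script; the robot and the scene stay as the last script left them, time stands still between calls to the robot, and variables do not carry over. Pictures are saved under pics/ and viewed, at most 10 in all, crops included, and the job is handed in when it is done.

```bash
mkdir -p pics
python3 - <<'E'
from rig import *
import cv2,numpy as np
for n in("scene","top"):
    p,d=camera(n); cv2.imwrite(f"pics/{n}0.png",p[:,:,::-1]); np.save(f"pics/{n}d.npy",d)
    c=camera_params(n); print(n,c)
print(sense()["time_s"])
E
```

```text
scene {'K': array([[442.64850188,   0.        , 310.28221964],
       [  0.        , 442.64850188, 203.60427731],
       [  0.        ,   0.        ,   1.        ]]), 'position': array([ 0.10308726, -1.02532553,  0.61658489]), 'rotation': array([[ 0.87584536, -0.23873607,  0.41940434],
       [-0.48222889, -0.46665157,  0.7414119 ],
       [ 0.01871393, -0.85161106, -0.52384004]])}
top {'K': array([[377.41388034,   0.        , 314.78620497],
       [  0.        , 377.41388034, 196.12025308],
       [  0.        ,   0.        ,   1.        ]]), 'position': array([ 0.4393171 , -0.29451766,  1.02269864]), 'rotation': array([[-0.02241327, -0.99504106,  0.09690679],
       [-0.99961093,  0.02069495, -0.01870064],
       [ 0.01660242, -0.09728823, -0.99511776]])}
0.1
```

View pics/top0.png

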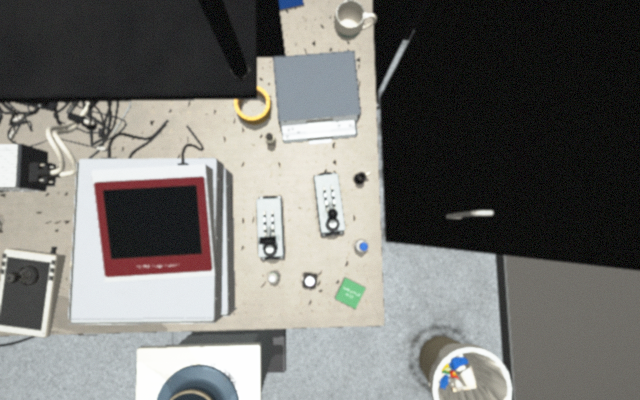

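View pics/scene0.png

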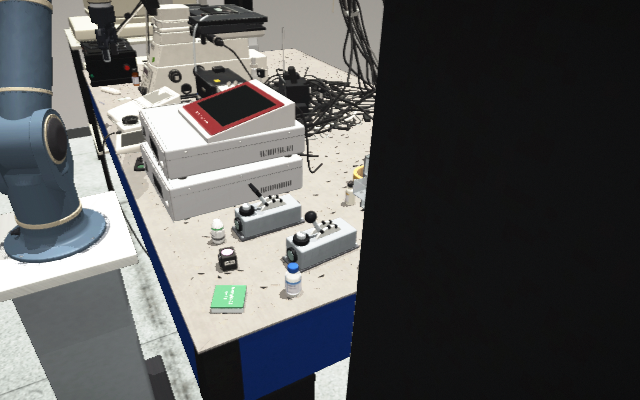

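Run:
```python
import cv2,numpy as np
t=cv2.imread("pics/top0.png");s=cv2.imread("pics/scene0.png")
a=cv2.resize(t[160:300,225:385],None,fx=3.5,fy=3.5,interpolation=2)
b=cv2.resize(s[170:310,200:370],None,fx=3.5,fy=3.5,interpolation=2)
cv2.imwrite("pics/a.png",a);cv2.imwrite("pics/b.png",b)
d=np.load("pics/topd.npy")
for u,v in[(500,100),(100,50),(420,80),(310,95),(150,240),(225,240),(370,210),(330,190),(300,230),(450,215),(370,100)]:print(u,v,d[v,u])
```

```text
500 100 0.6877856
100 50 0.37899745
420 80 1.1640275
310 95 0.89910835
150 240 0.7822642
225 240 0.90790606
370 210 1.0283384
330 190 0.97454345
300 230 1.016257
450 215 0.84243983
370 100 1.0556428
```

View pics/a.png

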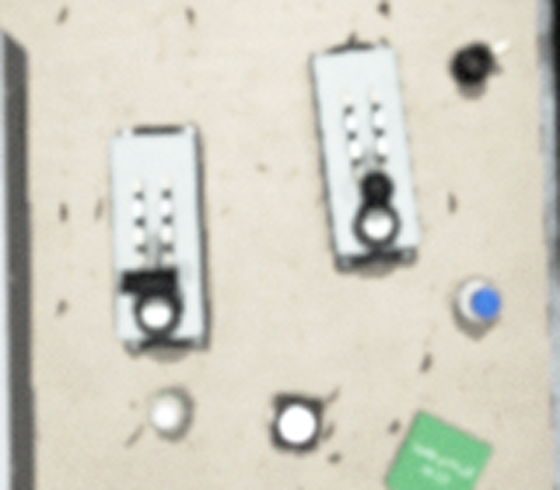

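View pics/b.png

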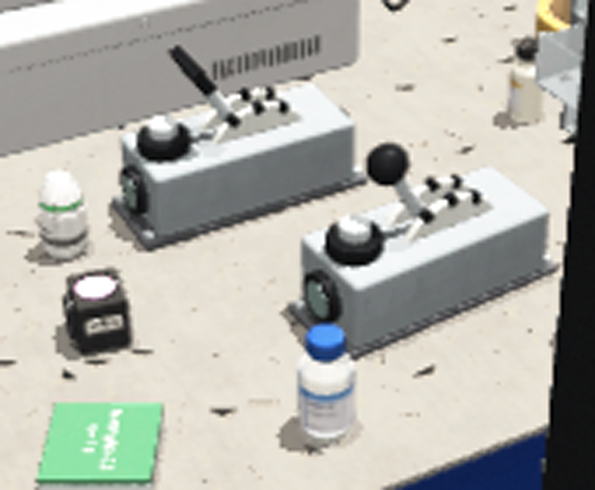

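Top view: the ball unit is the right one, ball at about (332,214) and button at (332,225). The paddle unit is on the left, and both are closed. Next, measure them and the tall obstacles.

```bash
cat > h.py <<'E'
import cv2,numpy as np
from rig import *
def cloud(d,c):
    K=c["K"];v,u=np.mgrid[:d.shape[0],:d.shape[1]]
    P=np.stack([(u-K[0,2])/K[0,0]*d,(v-K[1,2])/K[1,1]*d,d],-1)
    return P@c["rotation"].T+c["position"]
def ray(u,v,z,c):
    r=c["rotation"]@np.array([(u-c["K"][0,2])/c["K"][0,0],(v-c["K"][1,2])/c["K"][1,1],1]);o=c["position"]
    return o+r*(z-o[2])/r[2]
E
python3 - <<'E'
from h import *
np.set_printoptions(precision=4,suppress=True)
c=camera_params("top");d=np.load("pics/topd.npy");W=cloud(d,c)
w=W[:,:,2]
print("table z",np.median(w[240:260,290:310]))
m=np.zeros(w.shape,np.uint8);m[165:245,305:355]=(w[165:245,305:355]>.042)
r=W[m>0];print("n",m.sum(),"deckz",np.median(r[:,2]))
# subpixel outline of deck via ray at z=.055
cn=max(cv2.findContours(m,0,1)[0],key=cv2.contourArea)[:,0]
q=np.array([ray(u,v,.055,c)[:2] for u,v in cn],np.float32)
(rc,sz,a)=cv2.minAreaRect(q);print("rect",rc,sz,a)
p=(r[:,:2][(r[:,2]<.063)]).astype(np.float32);print("rect2",cv2.minAreaRect(p))
img=cv2.imread("pics/top0.png");g=img.max(2).astype(int)
print(g[206:234,322:344]);print((w[206:234,322:344]*1000).astype(int))
print("bt",ray(332.4,224.6,.065,c),"ball",ray(332.4,213.7,.11,c))
# obstacles: max height grid
for n in("top","scene"):
    Wn=cloud(np.load(f"pics/{n}d.npy"),camera_params(n)).reshape(-1,3)
    print(n)
    for x in np.arange(.2,1.1,.1):
        print("%.1f"%x,[("%.2f"%Wn[k,2].max() if k.sum()>3 else "  - ") for y in np.arange(.7,-.8,-.1) for k in[(abs(Wn[:,0]-x)<.05)&(abs(Wn[:,1]-y)<.05)]])
E
```

```text
table z 0.0003508362706883261
n 1490 deckz 0.05610349409063864
rect (0.5147019624710083, -0.34755033254623413) (0.16159625351428986, 0.06578902900218964) 5.912696361541748
rect2 ((0.515663206577301, -0.3487163484096527), (0.16350355744361877, 0.06389912962913513), 5.879461288452148)
[[242 241 228 178 134 147 168 182 191 196 170 147 162 203 231 240 239 240
  236 224 207 215]
 [242 241 229 187 159 179 196 189 187 186 177 169 193 223 237 240 243 240
  238 225 206 217]
 [243 242 233 203 193 209 208 182 162 154 150 152 178 216 233 240 241 242
  237 227 211 215]
 [241 243 233 212 208 211 197 154 119 102  91  95 130 174 217 235 241 241
  237 231 220 219]
 [240 239 232 216 201 197 163 107  63  54  52  53  69 121 176 224 237 241
  239 234 222 221]
 [240 236 231 221 202 167 121  70  42  47  49  46  47  77 130 194 231 239
  239 237 225 222]
 [237 235 231 224 205 158  96  47  40  52  59  55  45  52  96 166 223 238
  241 238 226 219]
 [236 233 234 232 214 164  97  48  44  58  65  62  41  47  79 150 220 240
  243 239 226 208]
 [236 234 233 231 224 177 104  51  41  49  52  53  46  40  77 152 220 23
[... 6634 characters left out ...]
 ', '0.26', '0.26', '0.26', '0.08', '0.12', '0.12', '0.00', '  - ', '  - ']
0.6 ['0.33', '0.14', '0.15', '0.17', '  - ', '  - ', '0.26', '0.26', '0.26', '0.00', '0.06', '0.07', '  - ', '  - ', '  - ']
0.7 ['0.32', '0.25', '0.15', '  - ', '  - ', '  - ', '0.01', '0.17', '0.05', '0.15', '0.10', '  - ', '  - ', '  - ', '  - ']
0.8 ['0.32', '0.13', '0.16', '0.20', '0.08', '0.08', '0.01', '0.00', '0.05', '0.05', '  - ', '  - ', '  - ', '  - ', '  - ']
0.9 ['0.32', '0.30', '0.16', '0.16', '0.16', '0.16', '0.00', '0.00', '  - ', '  - ', '  - ', '  - ', '  - ', '  - ', '  - ']
1.0 ['0.10', '0.09', '0.10', '0.36', '0.42', '0.16', '0.45', '  - ', '  - ', '  - ', '  - ', '  - ', '  - ', '  - ', '  - ']
```

```bash
cat >> h.py <<'E'
th=0.103; U=np.array([np.cos(th),np.sin(th),0]); PIV=np.array([.525,-.348,0])
def loc(x,z,y=0): return PIV+x*U+y*np.array([-U[1],U[0],0])+np.array([0,0,z])
def R(s=1):
    yy=s*np.array([-U[1],U[0],0]); zz=np.array([0,0,-1.]); return np.column_stack([np.cross(yy,zz),yy,zz])
E
python3 - <<'E'
from h import *
np.set_printoptions(precision=3,suppress=True)
for n in("top","scene"):
    W=cloud(np.load(f"pics/{n}d.npy"),camera_params(n)).reshape(-1,3)
    for x in np.arange(.1,.9,.1):
        k=(abs(W[:,0]-x)<.05)&(W[:,2]>.2)&(W[:,2]<.95)&(W[:,1]<-.2)
        if k.any(): print(n,x,"max y",W[k,1].max(),"zmin",W[k,2].min())
c=camera_params("top");print("button",ray(332.4,224.4,.0755,c),"pred",loc(-.065,.0755))
print(sense()["tcp_rot"])
az=1.18
for s in(1,-1):
    print(s,[inverse_kinematics(p,R(s)) for p in(loc(-.085,.3),loc(-.085,.125),loc(.017,.125))])
E
```

```text
top 0.4 max y -0.6454909343302259 zmin 0.20025194827125303
top 0.5 max y -0.608686034368803 zmin 0.2001988847430476
top 0.6 max y -0.20001518925033512 zmin 0.2000173752703519
top 0.7000000000000001 max y -0.21214961486165046 zmin 0.200056191270935
top 0.8 max y -0.6455297320219837 zmin 0.200080900765908
scene 0.1 max y -1.025325530542324 zmin 0.6165848867776496
scene 0.4 max y -0.6496523471235539 zmin 0.2000289435316706
button [ 0.459 -0.355  0.076] pred [ 0.46  -0.355  0.075]
[[-0.925  0.38  -0.001]
 [ 0.38   0.925 -0.002]
 [-0.    -0.002 -1.   ]]
1 [array([-0.065,  0.327,  0.866,  1.776, -0.27 ,  1.163,  2.557]), array([ 0.935,  0.481, -0.428,  1.901,  0.267,  0.816,  2.039]), array([ 0.032,  0.637,  0.687,  1.765, -0.494,  0.919,  2.604])]
-1 [array([-0.075,  0.331,  0.881,  1.777, -0.276,  1.164, -0.578]), array([-0.051,  0.605,  0.916,  1.957, -0.62 ,  0.888, -0.276]), array([-0.12 ,  0.744,  0.955,  1.773, -0.711,  1.011, -0.354])]
```

Run:
```python
from h import *
np.set_printoptions(precision=3,suppress=True)
s=sense();p=s["position"];az=np.arctan2(p[1],p[0])
command_gripper(0.0,40)
move_l([p[0],p[1],.36],feed=.2)
move_l([.47*np.cos(az),.47*np.sin(az),.42],feed=.25)
t=loc(-.085,.25); q=np.array(sense()["joint_pos"]); q[0]-=np.arctan2(t[1],t[0])-az
move_joints(q)
s=sense();print(s["position"],s["joint_pos"],s["time_s"])
movep(t,R(-1))
s=sense();print(s["position"],s["joint_pos"],s["time_s"],s["wrist_force"],s["finger_gap"])
im,_=camera("wrist");cv2.imwrite("pics/w1.png",im[:,:,::-1])
im,_=camera("top");cv2.imwrite("pics/t1.png",im[:,:,::-1])
```

```text
[ 0.366 -0.295  0.419] [ 0.657  0.023 -0.07   1.745  0.001  1.374 -0.091] 5.2
[ 0.441 -0.357  0.251] [ 0.645  0.299 -0.049  1.8    0.017  1.042 -0.876] 6.0 [ 1.003  0.27  -0.148] 4.10812151731491e-05
```

View pics/w1.png

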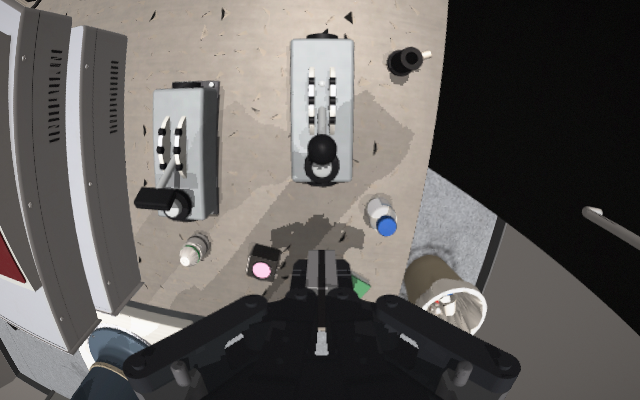

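The wrist view shows the unit upright in the picture. The ball (321,149), button (322,165) and shut fingers (322,270) are in one column, so I'm lined up. I'll push now.

Run:
```python
from h import *
np.set_printoptions(precision=4,suppress=True)
def st(n):
    s=sense();d=s["position"]-PIV;print(n,"local x %.4f y %.4f z %.4f"%(d@U,-d[0]*U[1]+d[1]*U[0],d[2]),s["wrist_force"],s["time_s"])
hit=move_l(loc(-.085,.125),feed=.12,until_force=8);st(("down",hit))
if not hit:
    for x in(-.045,-.015,.005,.016):
        h=move_l(loc(x,.125),feed=.06,until_force=25);st((x,h))
        if h: break
    move_l(loc(-.06,.125),feed=.12);st("back")
    move_l(loc(-.085,.2),feed=.2)
    im,d=camera("wrist");cv2.imwrite("pics/w2.png",im[:,:,::-1]);
    im,d=camera("top");cv2.imwrite("pics/t2.png",im[:,:,::-1]);np.save("pics/t2d.npy",d);st("end")
```

```text
('down', False) local x -0.0845 y -0.0004 z 0.1258 [0.2897 0.0115 0.5965] 7.2917
(-0.045, True) local x -0.0654 y -0.0004 z 0.1246 [-1.467   0.2306  0.8294] 7.7667
back local x -0.0647 y -0.0005 z 0.1246 [-11.8129   0.1944   7.1541] 8.0167
end local x -0.0849 y 0.0010 z 0.1983 [ 0.3852 -0.3061 -0.5526] 8.6583
```

View pics/w2.png

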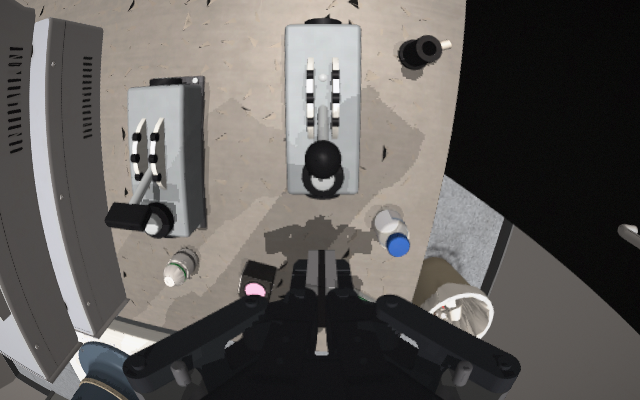

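The ball hasn't moved off closed: (322,159). The force stop tripped on first contact, exactly where the ball's back face should be. I'll retry more slowly along the arc with a higher threshold.

Run:
```python
from h import *
np.set_printoptions(precision=4,suppress=True)
def st(n):
    s=sense();d=s["position"]-PIV;print(n,"local x %.4f y %.4f z %.4f"%(d@U,-d[0]*U[1]+d[1]*U[0],d[2]),s["wrist_force"],s["time_s"])
move_l(loc(-.085,.125),feed=.15)
move_l(loc(-.067,.125),feed=.08);st("near")
for a in(.125,.25,.375,.5,.625,.75,.875,.99):
    kx=.085*np.sin(a-.5);kz=.035+.085*np.cos(a-.5)
    h=move_l(loc(kx-.0235,kz+.0155),feed=.04,until_force=40);st((a,h))
    if h: break
move_l(loc(-.045,.135),feed=.12);st("back")
move_l(loc(-.085,.2),feed=.2)
im,d=camera("wrist");cv2.imwrite("pics/w3.png",im[:,:,::-1]);
im,d=camera("top");cv2.imwrite("pics/t3.png",im[:,:,::-1]);np.save("pics/t3d.npy",d);st("end")
```

```text
near local x -0.0658 y -0.0001 z 0.1255 [-0.0076  0.1243  0.6445] 9.6833
(0.125, False) local x -0.0574 y -0.0002 z 0.1297 [-5.6841  0.8614  4.3033] 10.1667
(0.25, False) local x -0.0436 y 0.0003 z 0.1330 [ 0.3045 -0.0345  0.8792] 10.5833
(0.375, False) local x -0.0336 y 0.0002 z 0.1348 [-0.4167  0.0616 -1.018 ] 11.0
(0.5, False) local x -0.0234 y -0.0001 z 0.1355 [-0.8694  0.079   0.2068] 11.4167
(0.625, False) local x -0.0129 y -0.0000 z 0.1348 [-2.3323 -1.0028  1.1349] 11.8333
(0.75, False) local x -0.0012 y 0.0006 z 0.1328 [-0.5685  0.3892  0.166 ] 12.25
(0.875, False) local x 0.0079 y 0.0002 z 0.1294 [ 0.4546 -0.2749 -0.3138] 12.6667
(0.99, False) local x 0.0167 y 0.0002 z 0.1252 [-0.2053  0.3396 -0.4189] 13.0583
back local x -0.0443 y 0.0000 z 0.1353 [ 0.9831 -0.0542  0.6056] 13.725
end local x -0.0845 y 0.0009 z 0.1986 [-0.3301  0.6757 -0.2071] 14.3583
```

View pics/w3.png

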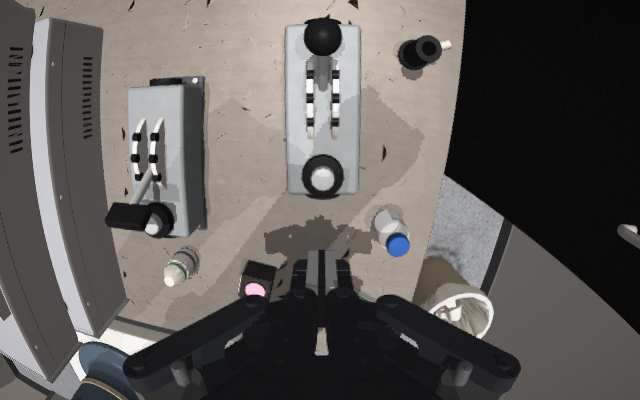

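The lever is at the far stop: ball at (323,37), button exposed at (322,177). I'll check the knob position numerically, then press the button.

Run:
```python
from h import *
np.set_printoptions(precision=4,suppress=True)
def knob(f):
    W=cloud(np.load(f),camera_params("top"));k=W.reshape(-1,3);d=k-PIV
    lx=d@U;ly=d[:,1]*U[0]-d[:,0]*U[1]
    m=(abs(lx)<.07)&(abs(ly)<.03)&(k[:,2]>.108)&(k[:,2]<.14);return lx[m].mean(),ly[m].mean(),k[m,2].max(),m.sum()
print("knob before",knob("pics/topd.npy"),"after",knob("pics/t3d.npy"))
def st(n):
    s=sense();d=s["position"]-PIV;print(n,"local x %.4f y %.4f z %.4f"%(d@U,-d[0]*U[1]+d[1]*U[0],d[2]),s["wrist_force"],s["time_s"])
move_l(loc(-.065,.15),feed=.15)
move_l(loc(-.065,.112),feed=.06);st("above")
sleep(.2)
for z in np.arange(.104,.0885,-.001):
    h=move_l(loc(-.065,z),feed=.02,until_force=14);st(("%.4f"%z,h))
    if h or sense()["wrist_force"][2]>11: break
sleep(.3);st("hold")
im,_=camera("scene");cv2.imwrite("pics/s4.png",im[:,:,::-1])
```

```text
knob before (np.float64(-0.04165528671286014), np.float64(0.0006888555021110087), np.float64(0.12414223345093256), np.int64(93)) after (np.float64(0.04099074950970296), np.float64(0.000765330102623199), np.float64(0.12417024473683169), np.int64(87))
above local x -0.0648 y -0.0001 z 0.1120 [0.6931 0.5869 0.5836] 15.65
('0.1040', False) local x -0.0650 y 0.0000 z 0.1039 [-0.0778  0.3516 -0.1302] 16.4
('0.1030', False) local x -0.0650 y 0.0000 z 0.1030 [-0.5299  0.4054 -0.0125] 16.65
('0.1020', False) local x -0.0650 y 0.0000 z 0.1019 [ 0.5538  0.1323 -0.234 ] 16.9
('0.1010', False) local x -0.0648 y -0.0001 z 0.1012 [ 0.5487 -0.6296  1.5801] 17.15
('0.1000', False) local x -0.0649 y -0.0001 z 0.1001 [-0.4528  0.5912  2.087 ] 17.4
('0.0990', False) local x -0.0649 y -0.0001 z 0.0991 [-0.0136 -0.0328  2.8173] 17.65
('0.0980', False) local x -0.0648 y -0.0001 z 0.0981 [-0.4193  0.1101  3.4798] 17.9
('0.0970', False) local x -0.0649 y -0.0001 z 0.0971 [-0.3377  0.5606  4.6195] 18.15
('0.0960', False) local x -0.0648 y -0.0001 z 0.0962 [-0.1108  0.3854  4.5191] 18.4
('0.0950', False) local x -0.0648 y -0.0002 z 0.0960 [-1.3211  0.1466 10.0627] 18.65
('0.0940', False) local x -0.0648 y -0.0002 z 0.0959 [-3.4823  1.6541 16.8727] 18.9
hold local x -0.0648 y -0.0002 z 0.0959 [-2.5516  2.5548 16.4231] 19.2
```

The button is bottomed: about 5 mm of travel, then a hard stop. Now I'll release it, retreat and check.

Run:
```python
from h import *
move_l(loc(-.065,.15),feed=.08)
move_l(loc(-.1,.26),feed=.2)
sleep(.3)
im,_=camera("wrist");cv2.imwrite("pics/w5.png",im[:,:,::-1])
im,d=camera("top");W=cloud(d,camera_params("top"));k=W.reshape(-1,3);e=k-PIV
lx=e@U;ly=e[:,1]*U[0]-e[:,0]*U[1]
m=(abs(lx)<.07)&(abs(ly)<.03)&(k[:,2]>.108)&(k[:,2]<.14);print("knob",lx[m].mean(),k[m,2].max())
s=sense();print(s["wrist_force"],s["time_s"])
```

```text
knob 0.040998019223229966 0.12524203168968673
[-0.02108476  0.17148352  0.65100234] 21.225
```

View pics/w5.png

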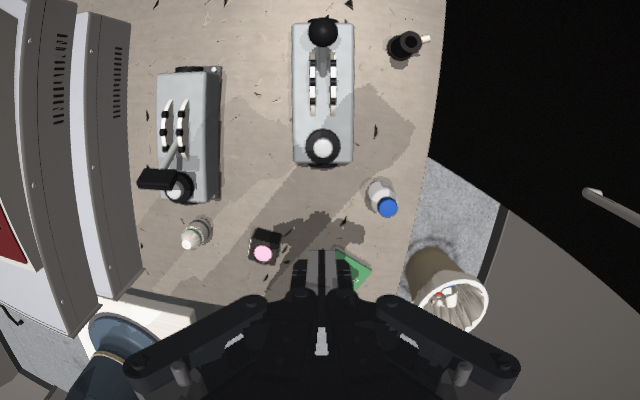

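The ball is at the second stop (323,32), the button is free (322,148), and the paddle unit and bystanders are where they were.

```bash
python3 -c "
from rig import *
print(finish_job())"
```

```text
the job is handed in; nothing more can be done
None
```

The ball-knob lever was pushed to its second stop and stays there, then its button was pressed fully down and released; the job was handed in at about 21 s with the arm clear and the paddle unit and loose items untouched.

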